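Find the clear socket of a laser-head mount with a ringed pin

TASK

One of the two sockets in the aluminium mount block still has an old bush stuck at its bottom. Take the blue-handled pin from its stand and push it gently, past the seal's drag, until it bottoms in a socket; the red ring sits right down on the block's top face only in the clear socket, so if the ring stays well above the face, pull the pin out and use the other socket. Leave the pin fully home and let go in the clear socket, and leave the other things on the bench where they are.

Things in the scene. Friction and masses are not known exactly. Their poses are not given: they have to be found in the camera images.
- block: aluminium mount block bolted to the bench (cannot move), 60 x 120 x 60 mm (x, y, height); a bolted foot 10 mm high (bolt heads 16 mm) makes it 180 mm long in y. Origin: centre of its underside, z up, y along the row of its two sockets, which lie 30 mm either side of the middle. One socket, unknown which, has an immovable dark steel bush 14 mm high at its bottom. Pressing down on its bottom with over 50 N spoils a socket
- mouth_left (a point): centre of the mouth of the socket on the block's +y side, level with the top face (60 mm above the bench). Socket: vertical round blind hole 13.6 mm wide, mouth chamfered 1.5 mm, hard floor 52 mm down (38 mm if the bush is in it). A spring seal at one side, 11 to 19 mm below the face, drags on the pin with 4 to 9 N going in or out (up to 13 N as the tip enters it); the pin must be pushed and stays where left
- mouth_right (a point): centre of the mouth of the socket on the block's -y side, level with the top face (60 mm above the bench). Same hole, seal and drag as the other socket: floor 52 mm down, or 38 mm if the bush is in it
- pin: loose steel pin, 63 to 117 g, 102 mm long, standing upright in its stand. Shaft 12 mm thick from the tip up to 62 mm, its tip tapering to 8 mm over the last 8 mm; above it a blue round handle 18 mm thick from 62 to 102 mm. Origin: centre of the tip, z along the pin towards the handle
- pin_tip (a point): centre of the pin's lower end (same point as the pin's origin)
- pin_ring (a point): on the pin's axis at the lower edge of the red ring (3 mm wide), 52 mm above the tip: level with the block's top face when the pin is bottomed in the clear socket, 14 mm above the face when bottomed on the bush
- pin_grip (a point): middle of the blue handle, 82 mm above the tip: where to grip it
- stand: black plastic pin stand fixed to the bench, 64 x 64 x 35 mm high, with a loose vertical hole 15 mm wide and 25 mm deep in its middle, in which the pin stands (tip 10 mm above the bench). Origin: centre of its underside, z up
- screwdriver: bystander: loose screwdriver 180 mm long lying on the bench along its own x; leave it alone. Origin: under its middle
- tape: bystander: loose blue tape roll lying flat, 72 mm wide, 20 mm high; leave it alone. Origin: centre of its underside
- nozzle: bystander: loose copper nozzle standing on its base, 26 mm wide, 32 mm high; leave it alone. Origin: centre of its underside
- bin: bystander: yellow open parts bin fixed to the bench, 120 x 100 x 50 mm high. Origin: centre of its underside
Mind the look-alikes: they are no part of the job. There is more than one size of the pin; the job needs the smaller.

How it is judged:
By the outcome, as a careful person would: the job done as asked, in the order asked, and still so for the second after the job is handed in, with the robot touching nothing.
It also fails if it takes over 51 s, if anything falls off the work surface, if the arm or the gripper's body presses on something with over 40 N, if the wrist force passes 120 N, or if a joint passes its speed limit or range.

ROBOT

A 6-joint arm with a two-finger parallel gripper is mounted at the origin on the work surface. World frame = base frame: x ahead of the robot, y to its left, z up, the work surface at z = 0. Lengths are in m, angles in rad, forces in N, time in s.
With the tool pointing down it reaches from about 0.375 to 0.975 m from the base axis. Payload 3.8 kg.
Tool frame: the origin (TCP) lies at the very end of the fingers, on their centre line; the grasp point (between the pads) lies 19 mm behind it; z points along the fingers, y is the direction in which the jaws open and shut (so a half turn about z gives the same grasp; the last joint's range is limited). The gripper opens to 85 mm and grips with 20 to 120 N. Pads are 22 mm wide; open, the fingers measure 114 mm over their backs; the gripper's body (76 mm by 85 mm) begins 54 mm behind the grasp point. The pads swing forward as they close: fully open they stand 13 mm farther back than shut.
Start: joints at [1.307, 0.264, 1.604, -0, 1.274, -0.037], TCP at [0.152, 0.658, 0.231] pointing down, gripper open.
Joint ranges: [-2.63, 2.63], [-0.94, 2.18], [0.31, 2.57], [-1.31, 4.45], [0, 2.66], [-2.55, 2.55]. Speed limits (rad/s): [2.57, 2.57, 3.14, 3.14, 3.14, 3.14].

INTERFACE

Orientations are given as a rotation vector (axis times angle).
In Python, from workcell import status, read_camera, camera_info, order gives the robot as it stands.
- The arm moves only by the tool move_arm, never from a script. Its argument "deltas" is a list of rows, each a list of 3 entries, a list of its own where there are three numbers: the turn, a rotation vector about the world's x, y, z as a fraction of full scale, then the shift along the world's x, y, z as a fraction of full scale, then the closure, from -1 (fully open) to 1 (shut), so that 0 is half open. A call has 1 to 20 rows; each row is the pose to reach, as a shift and turn from the pose commanded when the call began; what a row does not reach only later rows make up. Full scale, the value 1, is 0.1 m for a shift and pi/2 rad for a turn. A row lasts 1/8 s, in which the tool goes at most 62.5 mm and 10.7 degrees, less where a joint would pass 70% of its speed; a pose out of reach is approached as far as the arm can. A call with a number of a shift or a turn outside -1 to 1 is refused whole. A call with a gripper value outside its range is refused whole. The fingers move at their own pace and stop on an object; "grip_force" is the grip in N (left out, the last holds). Time passes only in rows, so rows that repeat a pose let the fingers close. It gives the time, the measured TCP pose, the force and the opening at its end, in the units of the state.
- status.read_state(): the state, without advancing time (a new reading comes with each control period).
- read_camera(name): name is "scene" or "top" or "wrist"; returns (picture, depth): 400x640x3 uint8, red, green, blue; 400x640 float32, m along the optical axis (not along the pixel's ray), 0 where there is no reading.
- camera_info(name): a dict with "K" (3x3 intrinsics, pixels), "D" ([k1, k2, p1, p2, k3] as OpenCV has them; the pictures are not rectified), "R" (3x3) and "t" (3): a world point X has camera coordinates R X + t. Camera axes: x right, y down, z forward; pixel columns grow to the right and rows downward; lengths in m; the calibration is good to about 2 mm. A picture is of the moment at which its call begins: read the wrist's pose just before it. camera_info takes no time and is no camera call; for the wrist camera it gives the pose at the moment of the call.
- order.finish_job(): hands the job in, once; it reports no verdict.
The state is a dict: "time": time; "q": joint angles; "joint_vel": joint speeds; "joint_torque": joint torques, N m; "tool_pos": TCP position; "tcp_rot": TCP orientation; "wrist_force": force on the tool from outside, world axes, zero at the start; "torque": the same for the moment, N m; "width": opening from 0.0 (shut) to 1.0 (fully open).
Only numpy, scipy, OpenCV 4.12 (cv2) and the standard library are available. Lean on these libraries where they do the work, as an engineer would, in place of code of your own. Each camera call takes 0.05 s, during which the arm holds its last target. There are 200 camera calls.

## Working session

There is one attempt and no reset: what is moved stays moved. The work goes in short steps, Python scripts to look and compute and a tool call to move; the robot and the scene stay as the last step left them, time stands still between calls to the robot, and variables do not carry over. Pictures are saved under pics/ and viewed, about 8 in all and at most 12, crops included, and the job is handed in when it is done.

Besides the shell and the picture viewer there is one more tool, called after "Request:" by a JSON object that holds its "fn" and its "kwargs". move_arm: Moves the arm, as the interface text tells. Its arguments: {"type":"object","properties":{"deltas":{"type":"array","items":{"type":"array"}},"grip_force":{"type":"number"}},"required":["deltas"]}

```bash
mkdir -p pics; ls; cat > h.py <<'E'
import numpy as np,cv2
from workcell import status,read_camera,camera_info,order
def save(n,im,s=1): cv2.imwrite(f'pics/{n}.png',cv2.cvtColor(cv2.resize(im,None,fx=s,fy=s,interpolation=cv2.INTER_CUBIC),cv2.COLOR_RGB2BGR))
def ray(c,uv):
    p=cv2.undistortPoints(np.array([[uv]],float),np.array(c['K']),np.array(c['D']))[0,0]
    R=np.array(c['R']);t=np.array(c['t'])
    return -R.T@t, R.T@np.array([p[0],p[1],1.])
def onz(c,uv,z):
    o,d=ray(c,uv);return o+d*(z-o[2])/d[2]
def proj(c,X):
    R=np.array(c['R']);return cv2.projectPoints(np.array([X],float),cv2.Rodrigues(R)[0],np.array(c['t'],float),np.array(c['K']),np.array(c['D']))[0][0,0]
E
python3 - <<'E'
from h import *
import json
s=status.read_state();print({k:np.round(v,3).tolist() for k,v in s.items()})
ims=[]
for n in('scene','top','wrist'):
    im,d=read_camera(n);c=camera_info(n);np.savez(f'{n}.npz',im=im,d=d,**{k:np.array(v) for k,v in c.items()});save(n+'0',im)
    print(n,(-np.array(c['R']).T@np.array(c['t'])).round(3),np.array(c['K'])[0,0])
E
```

```text
pics
{'time': 0.0, 'q': [1.307, 0.265, 1.605, -0.0, 1.274, -0.037], 'joint_vel': [-0.001, 0.0, 0.0, 0.001, -0.001, 0.001], 'joint_torque': [0.002, -51.511, -36.732, 0.0, 0.013, -0.0], 'tool_pos': [0.152, 0.657, 0.23], 'tcp_rot': [-0.355, -3.121, 0.003], 'wrist_force': [-0.206, 0.512, -0.182], 'torque': [-0.01, 0.077, -0.046], 'width': 1.003}
scene [ 0.96  -0.378  0.712] 411.35923706490274
top [0.468 0.1   1.001] 394.9208202307718
wrist [0.084 0.673 0.373] 295.21566296567397
```

View pics/scene0.png

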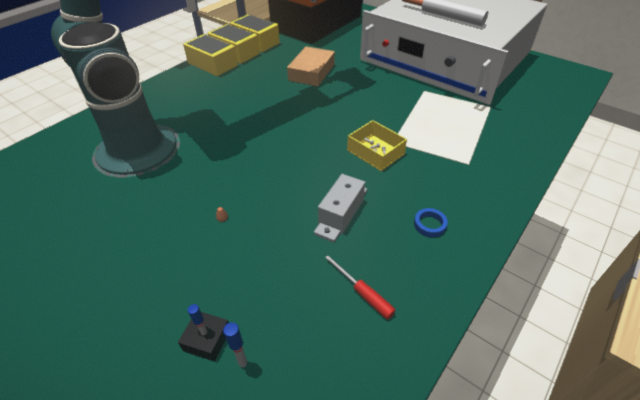

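View pics/top0.png

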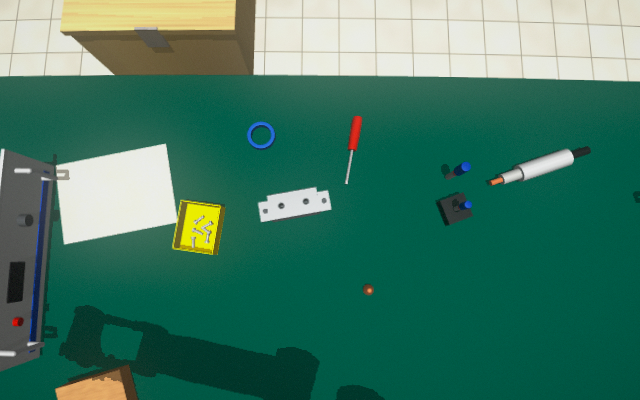

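The scene view shows two blue-handled pins: one in the black stand (handle 196,318) and one freestanding and larger (236,340). The block is at (342,200). In the top view the sockets are at about (281,206) and (306,202), the stand pin at (467,205), the lone pin at (463,167) and the blue tape at (261,135). Next I'll measure these and take one close crop.

```bash
python3 - <<'E'
from h import *
T=dict(np.load('top.npz'));S=dict(np.load('scene.npz'))
def blobs(C,lo,hi,roi,a=5):
    hsv=cv2.cvtColor(C['im'],cv2.COLOR_RGB2HSV);m=cv2.inRange(hsv,lo,hi);x0,y0,x1,y1=roi
    k=np.zeros_like(m);k[y0:y1,x0:x1]=m[y0:y1,x0:x1]
    n,l,st,ce=cv2.connectedComponentsWithStats(k)
    return [(st[i].tolist(),ce[i].round(1)) for i in range(1,n) if st[i][4]>=a],l
print('top blue',blobs(T,(100,120,60),(130,255,255),(400,130,520,240))[0])
print('scene blue',blobs(S,(100,120,60),(130,255,255),(150,280,280,390))[0])
print('stand black top',blobs(T,(0,0,0),(180,255,60),(420,180,490,235),50)[0])
# block dark holes
print('holes',blobs(T,(0,0,0),(180,255,120),(262,190,330,218),4)[0])
for uv,z in [((467,205),.11),((463,167),.11),((281,206),.06),((306,202),.06),((265,211),.016),((324,201),.016),((455,209),.035)]:
    print(uv,onz(T,uv,z).round(4),'depth z',T['d'][uv[1],uv[0]])
a=cv2.resize(T['im'][150:235,425:495],None,fx=6,fy=6,interpolation=cv2.INTER_CUBIC)
b=cv2.resize(S['im'][295:380,170:260],None,fx=6,fy=6,interpolation=cv2.INTER_CUBIC)
c=cv2.resize(T['im'][180:228,250:340],None,fx=6,fy=6,interpolation=cv2.INTER_CUBIC)
W=800;o=np.zeros((510,960,3),np.uint8);o[:510,:420]=a;o[:510,420:960]=b;save('crop1',cv2.resize(o,(800,425)))
save('crop2',c)
E
```

```text
top blue [([455, 162, 16, 13, 124], array([463.2, 168. ])), ([460, 200, 12, 10, 71], array([466.5, 205. ]))]
scene blue [([187, 304, 15, 21, 203], array([194.7, 313.5])), ([223, 322, 20, 28, 374], array([232.4, 335.2]))]
stand black top [([436, 192, 36, 34, 640], array([452.6, 207.8]))]
holes [([262, 190, 31, 11, 132], array([271.2, 192.8])), ([317, 190, 6, 1, 6], array([319.5, 190. ])), ([328, 190, 2, 5, 6], array([328.8, 191.7])), ([303, 199, 5, 5, 21], array([305.2, 200.9])), ([322, 198, 4, 4, 11], array([323.5, 199.8])), ([279, 203, 5, 5, 20], array([280.8, 205. ])), ([263, 209, 4, 4, 11], array([264.8, 210.2])), ([289, 210, 41, 8, 173], array([314.8, 214.9]))]
(467, 205) [ 0.5804 -0.2457  0.11  ] depth z 0.89810425
(463, 167) [ 0.6693 -0.2402  0.11  ] depth z 0.89063996
(281, 206) [0.582  0.1846 0.06  ] depth z 0.9989142
(306, 202) [0.592  0.1247 0.06  ] depth z 0.98823655
(265, 211) [0.5745 0.2285 0.016 ] depth z 0.989004
(324, 201) [0.6005 0.0806 0.016 ] depth z 0.99480224
(455, 209) [ 0.5797 -0.2442  0.035 ] depth z 0.9683997
```

View pics/crop1.png

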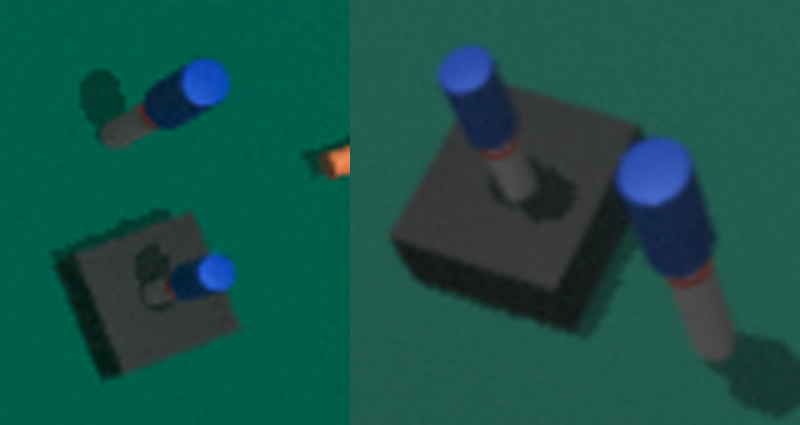

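Look-alikes are the freestanding pin (top 463,167; scene 236,340), which is thicker and taller, and the white pencil-shaped tool (top 540,165). The stand pin (top 467,205; scene 196,318) is the smaller one and stands in the stand, so that is the one I'll take. I'll move over to it.

Request:
{"fn": "move_arm", "kwargs": {"deltas": [[[0,0,0],[0.35,-0.45,0],-1],[[0,0,0],[0.7,-0.9,0],-1],[[0,0,0],[0.7,-0.9,0],-1]]}}

```text
time: 0.52
tool_pos: [0.2236, 0.5648, 0.2308]
tcp_rot: [0.361, 3.12, -0.003]
wrist_force: [-0.4, 0.7, -0.2]
width: 0.999
```

Request:
{"fn": "move_arm", "kwargs": {"deltas": [[[0,0,0],[0.35,-0.45,0],-1],[[0,0,0],[0.7,-0.9,0],-1]]}}

```text
time: 0.78
tool_pos: [0.2919, 0.4776, 0.2312]
tcp_rot: [-0.352, -3.122, -0.001]
wrist_force: [0.3, 0.1, 0.3]
width: 1.0
```

```bash
python3 - <<'E'
from h import *
T=dict(np.load('top.npz'));S=dict(np.load('scene.npz'))
def tri(a,b):
    o1,d1=ray(T,a);o2,d2=ray(S,b);k=np.linalg.lstsq(np.c_[d1,-d2],o2-o1,rcond=None)[0]
    p,q=o1+k[0]*d1,o2+k[1]*d2;return ((p+q)/2).round(4),np.linalg.norm(p-q).round(4)
print('pin top',tri((468.2,204.4),(193.4,309)),'big top',tri((466,166.3),(231.2,329.2)))
print('big foot',onz(T,(448,177),0),'stand foot of pin',onz(T,(456.4,208.6),.035))
for uv in((280.8,205),(305.2,200.9)):print(onz(T,uv,.06).round(4))
s=status.read_state();print(s['time'],np.round(s['tool_pos'],4),np.round(s['q'],3))
E
```

```text
pin top (array([ 0.5826, -0.2467,  0.1112]), np.float64(0.0033)) big top (array([ 0.6671, -0.2378,  0.1314]), np.float64(0.0031))
big foot [ 0.66723427 -0.24162901  0.        ] stand foot of pin [ 0.58066608 -0.24775659  0.035     ]
[0.5844 0.1851 0.06  ]
[0.5946 0.1267 0.06  ]
0.775 [0.2919 0.4776 0.2312] [ 0.978  0.046  1.854  0.     1.241 -0.368]
```

Request:
{"fn": "move_arm", "kwargs": {"deltas": [[[0,0,0],[0.45,-0.4,0],-1],[[0,0,0],[0.9,-0.8,0],-1]]}}

```text
time: 1.02
tool_pos: [0.3825, 0.3974, 0.2314]
tcp_rot: [0.354, 3.121, 0.002]
wrist_force: [0.4, 0.9, 0.6]
width: 0.995
```

Request:
{"fn": "move_arm", "kwargs": {"deltas": [[[0,0,0],[0.45,-0.4,0],-1],[[0,0,0],[0.9,-0.8,0],-1]]}}

```text
time: 1.27
tool_pos: [0.473, 0.3173, 0.2314]
tcp_rot: [0.355, 3.121, 0.002]
wrist_force: [0.8, 1.1, 0.7]
width: 1.001
```

Request:
{"fn": "move_arm", "kwargs": {"deltas": [[[0,0,0],[0.45,-0.4,0],-1],[[0,0,0],[0.9,-0.8,0],-1]]}}

```text
time: 1.52
tool_pos: [0.5632, 0.2373, 0.2313]
tcp_rot: [0.355, 3.121, 0.001]
wrist_force: [1.2, 0.3, 0.7]
width: 0.998
```

Request:
{"fn": "move_arm", "kwargs": {"deltas": [[[0,0,0],[0.45,-0.45,0],-1],[[0,0,0],[0.9,-0.9,0],-1],[[0,0,0],[0.9,-0.9,0],-1],[[0,0,0],[0.9,-0.9,0],-1]]}}

```text
time: 2.02
tool_pos: [0.6517, 0.1482, 0.2306]
tcp_rot: [-0.356, -3.12, -0.001]
wrist_force: [-0.7, 0.4, -0.1]
width: 0.999
```

```bash
python3 - <<'E'
from h import *
s=status.read_state();print(s['time'],np.round(s['tool_pos'],4))
c=camera_info('wrist');im,d=read_camera('wrist');np.savez('w1.npz',im=im,d=d,**{k:np.array(v) for k,v in c.items()})
print(-np.array(c['R']).T@np.array(c['t']),np.array(c['R'])[2])
g=[]
for X in((.5844,.1851,.06),(.5946,.1267,.06)):
    u,v=proj(c,X).round().astype(int);print(u,v);print(d[v-10:v+11:2,u-10:u+11:2].round(3))
    g.append(cv2.resize(im[v-25:v+25,u-25:u+25],(350,350),interpolation=cv2.INTER_CUBIC))
save('w1',np.hstack(g))
E
```

```text
2.025 [0.6517 0.1482 0.2306]
[0.58385181 0.16356242 0.37338997] [ 0.26795559 -0.06090146 -0.96150445]
341 113
[[0.297 0.296 0.296 0.297 0.297 0.297 0.296 0.298 0.298 0.297 0.297]
 [0.298 0.298 0.298 0.298 0.3   0.299 0.297 0.298 0.296 0.297 0.297]
 [0.299 0.298 0.3   0.347 0.348 0.339 0.322 0.304 0.3   0.299 0.299]
 [0.299 0.298 0.3   0.35  0.348 0.348 0.344 0.32  0.3   0.299 0.3  ]
 [0.298 0.3   0.349 0.348 0.349 0.349 0.35  0.329 0.306 0.299 0.3  ]
 [0.3   0.3   0.35  0.35  0.349 0.349 0.35  0.333 0.308 0.301 0.299]
 [0.    0.301 0.352 0.351 0.351 0.351 0.351 0.312 0.302 0.301 0.301]
 [0.303 0.3   0.302 0.35  0.35  0.313 0.313 0.308 0.301 0.302 0.302]
 [0.302 0.302 0.302 0.302 0.303 0.304 0.303 0.302 0.303 0.303 0.303]
 [0.301 0.302 0.302 0.302 0.302 0.302 0.303 0.302 0.302 0.303 0.302]
 [0.303 0.302 0.303 0.302 0.303 0.303 0.303 0.302 0.303 0.302 0.303]]
288 136
[[0.302 0.304 0.303 0.303 0.304 0.304 0.303 0.304 0.304 0.304 0.304]
 [0.304 0.305 0.304 0.306 0.304 0.304 0.304 0.304 0.305 0.305 0.303]
 [0.306 0.305 0.303 0.306 0.33  0.341 0.342 0.304 0.304 0.305 0.305]
 [0.306 0.304 0.307 0.322 0.341 0.343 0.343 0.342 0.306 0.305 0.306]
 [0.308 0.306 0.312 0.332 0.343 0.343 0.343 0.342 0.308 0.306 0.305]
 [0.306 0.307 0.314 0.331 0.344 0.344 0.342 0.344 0.343 0.307 0.306]
 [0.306 0.307 0.312 0.324 0.339 0.344 0.344 0.345 0.32  0.    0.   ]
 [0.308 0.308 0.309 0.316 0.329 0.337 0.319 0.318 0.309 0.307 0.308]
 [0.307 0.308 0.308 0.31  0.315 0.319 0.32  0.309 0.308 0.309 0.309]
 [0.309 0.309 0.309 0.308 0.307 0.309 0.308 0.309 0.309 0.309 0.308]
 [0.31  0.309 0.308 0.31  0.31  0.309 0.309 0.309 0.309 0.309 0.309]]
```

View pics/w1.png

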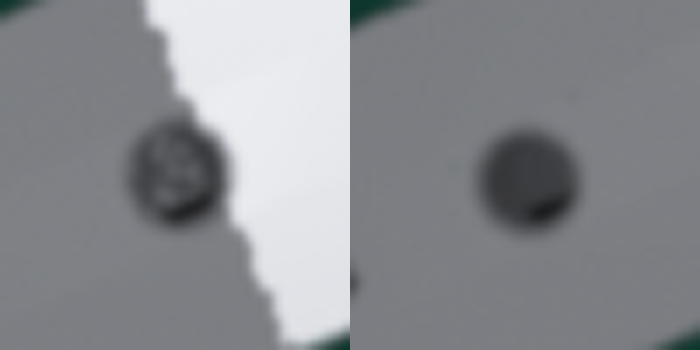

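Wrist view: both mouths sit where they were predicted. By depth, the left hole (341,113) is about 52 mm deep and looks clear. The right hole (288,136) is about 38 mm deep, so it holds the bush. I'll use the left and go for the pin.

Request:
{"fn": "move_arm", "kwargs": {"deltas": [[[0,0,0],[-0.09,-0.5,0],-1],[[0,0,0],[-0.18,-0.99,0],-1]]}}

```text
time: 2.33
tool_pos: [0.6327, 0.0503, 0.2313]
tcp_rot: [-0.349, -3.122, -0.0]
wrist_force: [-0.5, 0.3, -0.5]
width: 1.001
```

Request:
{"fn": "move_arm", "kwargs": {"deltas": [[[0,0,0],[-0.09,-0.5,0],-1],[[0,0,0],[-0.18,-0.99,0],-1]]}}

```text
time: 2.58
tool_pos: [0.6149, -0.0494, 0.2316]
tcp_rot: [0.351, 3.121, 0.001]
wrist_force: [-0.2, 0.3, 0.1]
width: 1.002
```

Request:
{"fn": "move_arm", "kwargs": {"deltas": [[[0,0,0],[-0.09,-0.5,0],-1],[[0,0,0],[-0.18,-0.99,0],-1]]}}

```text
time: 2.82
tool_pos: [0.5972, -0.1485, 0.2317]
tcp_rot: [0.351, 3.121, 0.001]
wrist_force: [0.9, -0.1, 0.2]
width: 0.999
```

Request:
{"fn": "move_arm", "kwargs": {"deltas": [[[0,0,0],[-0.08,-0.5,0],-0.7],[[0,0,0],[-0.17,-0.98,0],-0.5],[[0,0,0],[-0.17,-0.98,-0.3],-0.5],[[0,0,0],[-0.17,-0.98,-0.3],-0.5],[[0,0,0],[-0.17,-0.98,-0.3],-0.5]]}}

```text
time: 3.45
tool_pos: [0.5812, -0.2457, 0.2019]
tcp_rot: [0.352, 3.121, 0.0]
wrist_force: [0.6, -0.1, 0.5]
width: 0.749
```

```bash
python3 - <<'E'
from h import *
W=dict(np.load('w1.npz'))
g=cv2.cvtColor(W['im'],cv2.COLOR_RGB2GRAY)
for u,v in((341,113),(288,136)):
    m=(g[v-14:v+15,u-14:u+15]<95).astype(np.uint8);n,l,st,ce=cv2.connectedComponentsWithStats(m)
    i=l[14,14];print('mouth',st[i],onz(W,ce[i]+[u-14,v-14],.06).round(4))
s=status.read_state();print(s['time'],np.round(s['tool_pos'],4),s['width'],cv2.Rodrigues(np.array(s['tcp_rot']))[0].round(3).tolist())
c=camera_info('wrist');im,d=read_camera('wrist')
h=cv2.cvtColor(im,cv2.COLOR_RGB2HSV);m=cv2.inRange(h,(100,120,40),(130,255,255))
n,l,st,ce=cv2.connectedComponentsWithStats(m)
for i in range(1,n):
    if st[i][4]>30:print(st[i],ce[i].round(1),'depth',np.median(d[l==i]).round(3))
print('pred top',proj(c,(.5815,-.247,.112)),'grip',proj(c,(.5815,-.247,.092)))
save('w2',im)
E
```

```text
mouth [  8   6  13  16 154] [0.584  0.1849 0.06  ]
mouth [  7   8  15  14 161] [0.5947 0.1264 0.06  ]
3.45 [ 0.5812 -0.2457  0.2019] 0.7485384249706235 [[-0.975, 0.223, 0.0], [0.223, 0.975, 0.0], [-0.0, 0.0, -1.0]]
[309 188  22  30 550] [319.9 202.8] depth 0.244
[ 337  266   29   51 1133] [350.2 291.6] depth 0.25
pred top [319.50212642 205.85473164] grip [319.5727746  199.32983682]
```

View pics/w2.png

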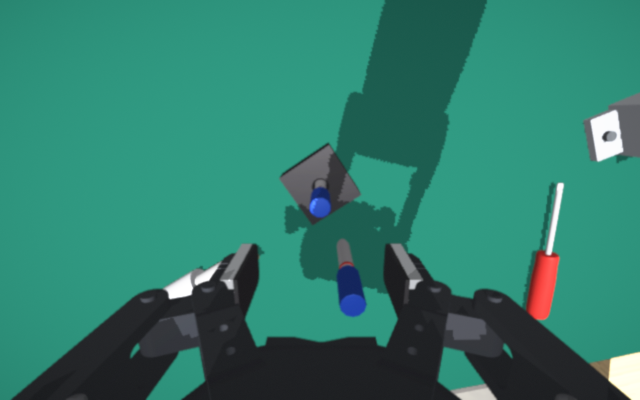

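The wrist view shows the stand pin's top at (320,205), within 1 px of the prediction. The larger pin (350,291) is clear at +x. I'll descend and grip.

Request:
{"fn": "move_arm", "kwargs": {"deltas": [[[0,0,0],[0,-0.01,-0.4],-0.5],[[0,0,0],[0,-0.01,-0.8],-0.5],[[0,0,0],[0,-0.01,-0.8],-0.5],[[0,0,0],[0,-0.01,-0.8],-0.5]]}}

```text
time: 4.0
tool_pos: [0.5822, -0.2483, 0.1234]
tcp_rot: [0.354, 3.119, -0.001]
wrist_force: [0.2, -0.1, 0.2]
width: 0.751
```

Request:
{"fn": "move_arm", "kwargs": {"deltas": [[[0,0,0],[0,0,-0.2],-0.5],[[0,0,0],[0,0,-0.45],-0.5],[[0,0,0],[0,0,-0.45],-0.5]]}}

```text
time: 4.38
tool_pos: [0.5792, -0.2475, 0.0742]
tcp_rot: [-0.355, -3.118, -0.002]
wrist_force: [-0.5, 0.5, -0.3]
width: 0.751
```

Request:
{"fn": "move_arm", "kwargs": {"deltas": [[[0,0,0],[0,0,0],0.2],[[0,0,0],[0,0,0],0.5],[[0,0,0],[0,0,0],0.8],[[0,0,0],[0,0,0],1],[[0,0,0],[0,0,0],1],[[0,0,0],[0,0,0],1],[[0,0,0],[0,0,0],1],[[0,0,0],[0,0,0],1]], "grip_force": 60}}

```text
time: 5.38
tool_pos: [0.5818, -0.2486, 0.0777]
tcp_rot: [0.355, 3.119, -0.001]
wrist_force: [0.5, 0.8, 6.1]
width: 0.192
```

Request:
{"fn": "move_arm", "kwargs": {"deltas": [[[0,0,0],[0,0,0.2],1],[[0,0,0],[0,0,0.5],1],[[0,0,0],[0,0,0.9],1],[[0,0,0],[0,0,0.9],1],[[0,0,0],[0,0,0.9],1]]}}

```text
time: 6.0
tool_pos: [0.5802, -0.2482, 0.1662]
tcp_rot: [-0.355, -3.121, 0.0]
wrist_force: [0.1, -0.4, -0.8]
width: 0.194
```

Request:
{"fn": "move_arm", "kwargs": {"deltas": [[[0,0,0],[0,0.3,0],1],[[0,0,0],[0,0.6,0],1],[[0,0,0],[0,1,0],1]]}}

```text
time: 6.38
tool_pos: [0.5791, -0.1476, 0.1639]
tcp_rot: [-0.357, -3.117, -0.001]
wrist_force: [0.4, -0.5, -1.1]
width: 0.192
```

Request:
{"fn": "move_arm", "kwargs": {"deltas": [[[0,0,0],[0,0.3,0],1],[[0,0,0],[0,0.6,0],1],[[0,0,0],[0,1,0],1]]}}

```text
time: 6.75
tool_pos: [0.5791, -0.0475, 0.164]
tcp_rot: [-0.356, -3.117, 0.0]
wrist_force: [0.6, -0.4, -1.4]
width: 0.194
```

Request:
{"fn": "move_arm", "kwargs": {"deltas": [[[0,0,0],[0,0.3,0],1],[[0,0,0],[0,0.6,0],1],[[0,0,0],[0,1,0],1]]}}

```text
time: 7.12
tool_pos: [0.5791, 0.0522, 0.164]
tcp_rot: [-0.356, -3.117, 0.002]
wrist_force: [0.3, -0.1, -1.4]
width: 0.193
```

Request:
{"fn": "move_arm", "kwargs": {"deltas": [[[0,0,0],[0,0.3,0],1],[[0,0,0],[0,0.6,0],1],[[0,0,0],[0,1,0],1],[[0,0,0],[0,1,0],1]]}}

```text
time: 7.62
tool_pos: [0.5791, 0.1537, 0.1641]
tcp_rot: [-0.35, -3.118, 0.001]
wrist_force: [-0.2, -0.1, -1.6]
width: 0.195
```

Request:
{"fn": "move_arm", "kwargs": {"deltas": [[[0,0,0],[0.02,0.2,0],1],[[0,0,0],[0.02,0.33,0],1],[[0,0,0],[0.02,0.33,-0.15],1],[[0,0,0],[0.02,0.33,-0.15],1],[[0,0,0],[0.02,0.33,-0.15],1]]}}

```text
time: 8.25
tool_pos: [0.5824, 0.1841, 0.1506]
tcp_rot: [-0.356, -3.12, 0.001]
wrist_force: [-0.1, 0.5, -0.8]
width: 0.194
```

```bash
python3 - <<'E'
from h import *
s=status.read_state();print(s['time'],np.round(s['tool_pos'],4),s['width'],np.round(s['wrist_force'],1))
out=[]
for n in('scene','top','wrist'):
    c=camera_info(n);im,d=read_camera(n);np.savez(n+'3.npz',im=im,d=d,**{k:np.array(v) for k,v in c.items()})
    u,v=proj(c,(.584,.185,.08)).astype(int);print(n,u,v)
    u=max(u,35);v=max(v,35);out.append(cv2.resize(im[v-35:v+35,u-35:u+35],(400,400),interpolation=cv2.INTER_CUBIC))
save('h3',np.hstack(out[:2]));
W=dict(np.load('wrist3.npz'));save('h3w',W['im'])
E
```

```text
8.25 [0.5824 0.1841 0.1506] 0.19411213373565037 [-0.1  0.5 -0.8]
scene 347 179
top 280 204
wrist 322 213
```

View pics/h3.png

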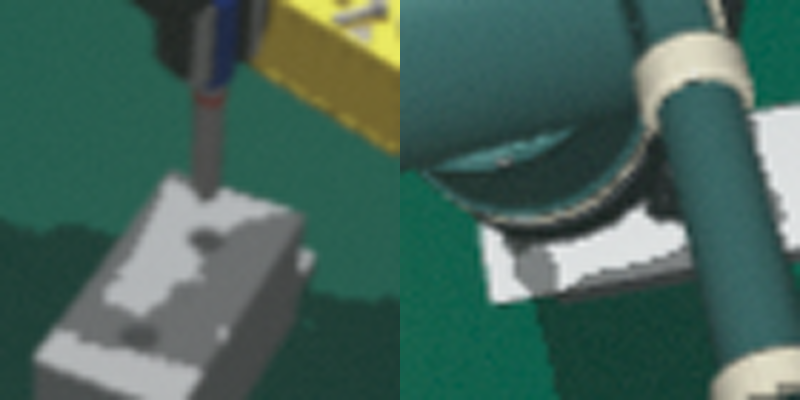

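View pics/h3w.png

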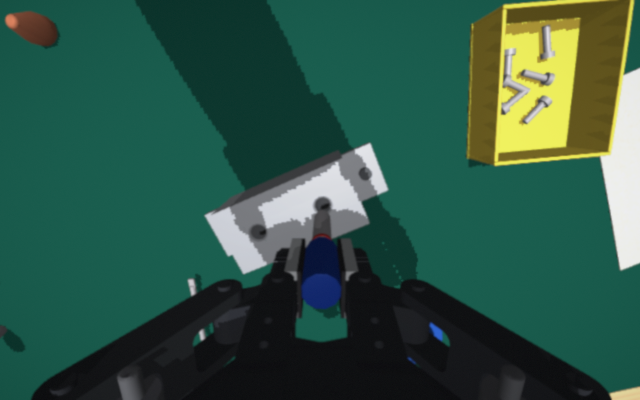

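The scene crop shows the pin held upright above the left mouth (tip about 348.4,178.7). The wrist view shows the tip just in front of the mouth, with the mouth at (322,204). I'll check the lateral alignment numerically.

```bash
python3 - <<'E'
from h import *
S=dict(np.load('scene3.npz'));W=dict(np.load('wrist3.npz'))
for z in(.06,.08,.085,.09,.12):
    print(z,'S',proj(S,(.5824,.1841,z)).round(1),'W',proj(W,(.5824,.1841,z)).round(1))
print('mouth S',proj(S,(.584,.185,.06)).round(1),'W',proj(W,(.584,.185,.06)).round(1))
# shaft edges in scene rows, and gray profiles
g=cv2.cvtColor(W['im'],cv2.COLOR_RGB2GRAY).astype(int)
for v in range(196,242,3):print(v,g[v,308:338].tolist())
gs=cv2.cvtColor(S['im'],cv2.COLOR_RGB2GRAY).astype(int)
for v in range(160,190,3):print(v,gs[v,338:360].tolist())
E
```

```text
0.06 S [346.8 185.7] W [320.6 204. ]
0.08 S [347.1 179.3] W [320.7 211.5]
0.085 S [347.1 177.6] W [320.7 213.5]
0.09 S [347.2 176. ] W [320.7 215.7]
0.12 S [347.7 165.8] W [320.7 231. ]
mouth S [347.6 185.8] W [322.1 205.6]
196 [218, 218, 218, 218, 218, 218, 218, 219, 217, 212, 200, 189, 183, 175, 170, 166, 173, 184, 196, 208, 215, 218, 219, 219, 219, 219, 219, 219, 219, 218]
199 [217, 218, 218, 219, 219, 216, 201, 176, 145, 114, 92, 79, 76, 76, 76, 77, 78, 81, 87, 102, 130, 159, 186, 207, 217, 218, 218, 218, 218, 218]
202 [219, 218, 218, 218, 210, 186, 148, 108, 76, 66, 68, 70, 72, 74, 73, 74, 74, 73, 72, 69, 72, 92, 127, 165, 197, 214, 217, 218, 217, 217]
205 [218, 218, 218, 214, 195, 164, 126, 90, 68, 66, 68, 70, 67, 56, 47, 41, 33, 26, 23, 23, 36, 62, 100, 144, 180, 204, 214, 216, 217, 216]
208 [217, 216, 217, 215, 207, 181, 151, 119, 86, 66, 64, 63, 52, 40, 31, 31, 33, 38, 42, 49, 57, 73, 101, 145, 180, 199, 203, 206, 210, 214]
211 [216, 216, 216, 215, 215, 210, 193, 170, 144, 107, 77, 71, 71, 72, 71, 70, 69, 67, 66, 72, 85, 97, 108, 118, 123, 124, 125, 131, 148, 156]
214 [215, 
[... 1658 characters left out ...]
77, 77, 79, 78, 76, 75, 76, 78, 77, 79, 78, 78, 81, 78, 79]
172 [79, 78, 76, 78, 79, 77, 80, 78, 76, 77, 79, 75, 73, 75, 78, 78, 78, 80, 79, 79, 79, 78]
175 [78, 83, 104, 137, 141, 118, 109, 93, 80, 79, 76, 76, 75, 77, 78, 79, 78, 78, 78, 79, 78, 80]
178 [97, 115, 155, 179, 182, 182, 180, 169, 136, 93, 90, 119, 159, 177, 171, 162, 159, 136, 106, 97, 92, 85]
181 [141, 172, 181, 180, 181, 182, 181, 182, 181, 181, 181, 182, 182, 183, 182, 182, 180, 179, 177, 176, 160, 140]
184 [177, 181, 182, 182, 182, 180, 169, 147, 122, 111, 112, 125, 145, 147, 128, 114, 111, 110, 110, 109, 110, 110]
187 [181, 182, 181, 181, 182, 181, 175, 155, 123, 93, 85, 87, 99, 106, 108, 110, 110, 110, 110, 110, 110, 111]
```

Pin and mouth agree within about 1 mm, and the taper and chamfer will take that up. I'll enter slowly and watch the force.

Request:
{"fn": "move_arm", "kwargs": {"deltas": [[[0,0,0],[0.01,0,-0.05],1],[[0,0,0],[0.01,0,-0.12],1],[[0,0,0],[0.01,0,-0.18],1],[[0,0,0],[0.01,0,-0.24],1],[[0,0,0],[0.01,0,-0.3],1],[[0,0,0],[0.01,0,-0.3],1]]}}

```text
time: 9.15
tool_pos: [0.5832, 0.1846, 0.1203]
tcp_rot: [-0.355, -3.12, 0.001]
wrist_force: [0.4, 0.1, -1.2]
width: 0.189
```

Request:
{"fn": "move_arm", "kwargs": {"deltas": [[[0,0,0],[0,0,-0.02],1],[[0,0,0],[0,0,-0.04],1],[[0,0,0],[0,0,-0.06],1],[[0,0,0],[0,0,-0.06],1]]}}

```text
time: 9.65
tool_pos: [0.5837, 0.1847, 0.1151]
tcp_rot: [-0.355, -3.121, 0.0]
wrist_force: [-0.1, -0.2, -1.7]
width: 0.195
```

Free entry: TCP 0.115 means the tip is about 10 mm below the face with no force. Now I'll push through the seal.

Request:
{"fn": "move_arm", "kwargs": {"deltas": [[[0,0,0],[0,0,-0.02],1],[[0,0,0],[0,0,-0.04],1],[[0,0,0],[0,0,-0.06],1],[[0,0,0],[0,0,-0.08],1],[[0,0,0],[0,0,-0.1],1],[[0,0,0],[0,0,-0.1],1]]}}

```text
time: 10.4
tool_pos: [0.583, 0.1846, 0.1043]
tcp_rot: [-0.355, -3.12, 0.001]
wrist_force: [-2.0, -0.1, -2.7]
width: 0.194
```

Request:
{"fn": "move_arm", "kwargs": {"deltas": [[[0,0,0],[0,0,-0.02],1],[[0,0,0],[0,0,-0.04],1],[[0,0,0],[0,0,-0.06],1],[[0,0,0],[0,0,-0.08],1],[[0,0,0],[0,0,-0.1],1],[[0,0,0],[0,0,-0.1],1]]}}

```text
time: 11.15
tool_pos: [0.5833, 0.1846, 0.0946]
tcp_rot: [-0.355, -3.12, 0.001]
wrist_force: [-3.9, -1.0, -2.0]
width: 0.193
```

Request:
{"fn": "move_arm", "kwargs": {"deltas": [[[0,0,0],[0,0,-0.02],1],[[0,0,0],[0,0,-0.04],1],[[0,0,0],[0,0,-0.06],1],[[0,0,0],[0,0,-0.08],1],[[0,0,0],[0,0,-0.1],1]]}}

```text
time: 11.78
tool_pos: [0.5838, 0.1847, 0.0852]
tcp_rot: [0.355, 3.121, 0.0]
wrist_force: [-3.1, -1.0, 0.9]
width: 0.196
```

Request:
{"fn": "move_arm", "kwargs": {"deltas": [[[0,0,0],[0,0,-0.015],1],[[0,0,0],[0,0,-0.03],1],[[0,0,0],[0,0,-0.045],1],[[0,0,0],[0,0,-0.06],1]]}}

```text
time: 12.28
tool_pos: [0.5837, 0.1847, 0.0792]
tcp_rot: [-0.356, -3.121, 0.0]
wrist_force: [-4.0, -1.6, 0.9]
width: 0.193
```

```bash
python3 - <<'E'
from h import *
s=status.read_state();print(s['time'],np.round(s['tool_pos'],4),np.round(s['wrist_force'],1))
o=[]
for n in('scene','wrist'):
    c=camera_info(n);im,d=read_camera(n);np.savez(n+'4.npz',im=im,d=d,**{k:np.array(v) for k,v in c.items()})
    u,v=proj(c,(.584,.185,.07)).astype(int);print(n,u,v);o.append(cv2.resize(im[v-28:v+28,u-28:u+28],(400,400),interpolation=cv2.INTER_CUBIC))
save('h4',np.hstack(o))
E
```

```text
12.275 [0.5837 0.1847 0.0792] [-4.  -1.6  0.9]
scene 347 182
wrist 321 247
```

View pics/h4.png

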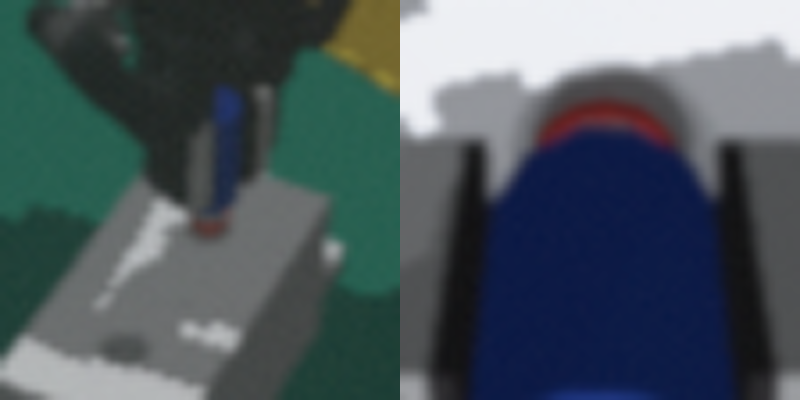

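The ring is already only a few mm above the left socket's mouth, so this is the clear socket. I'll press on in 1–2 mm steps until it bottoms.

Request:
{"fn": "move_arm", "kwargs": {"deltas": [[[0,0,0],[0,0,-0.01],1],[[0,0,0],[0,0,-0.02],1],[[0,0,0],[0,0,-0.03],1],[[0,0,0],[0,0,-0.04],1]]}}

```text
time: 12.88
tool_pos: [0.5841, 0.1848, 0.0757]
tcp_rot: [0.355, 3.121, 0.0]
wrist_force: [-5.3, -1.2, 7.3]
width: 0.193
```

Request:
{"fn": "move_arm", "kwargs": {"deltas": [[[0,0,0],[0,0,-0.005],1],[[0,0,0],[0,0,-0.01],1]]}}

```text
time: 13.12
tool_pos: [0.5843, 0.1848, 0.0757]
tcp_rot: [0.355, 3.121, 0.0]
wrist_force: [-6.3, -2.2, 8.3]
width: 0.193
```

Request:
{"fn": "move_arm", "kwargs": {"deltas": [[[0,0,0],[0,0,-0.005],1],[[0,0,0],[0,0,-0.01],1]]}}

```text
time: 13.38
tool_pos: [0.5845, 0.1848, 0.0756]
tcp_rot: [0.355, 3.12, 0.0]
wrist_force: [-8.9, -2.3, 13.4]
width: 0.193
```

Request:
{"fn": "move_arm", "kwargs": {"deltas": [[[0,0,0],[-0.01,0,-0.005],1],[[0,0,0],[-0.01,0,-0.01],1],[[0,0,0],[-0.01,0,-0.02],1]]}}

```text
time: 13.75
tool_pos: [0.5846, 0.1849, 0.0754]
tcp_rot: [0.355, 3.118, 0.001]
wrist_force: [-9.8, -4.2, 23.0]
width: 0.194
```

```bash
python3 - <<'E'
from h import *
s=status.read_state();print(s['time'],np.round(s['tool_pos'],4),np.round(s['wrist_force'],1))
o=[]
for n in('scene','wrist'):
    c=camera_info(n);im,d=read_camera(n)
    u,v=proj(c,(.584,.185,.07)).astype(int);o.append(cv2.resize(im[v-28:v+28,u-28:u+28],(400,400),interpolation=cv2.INTER_CUBIC))
save('h5',np.hstack(o))
E
```

```text
13.75 [0.5846 0.1849 0.0754] [-9.8 -4.2 23. ]
```

View pics/h5.png

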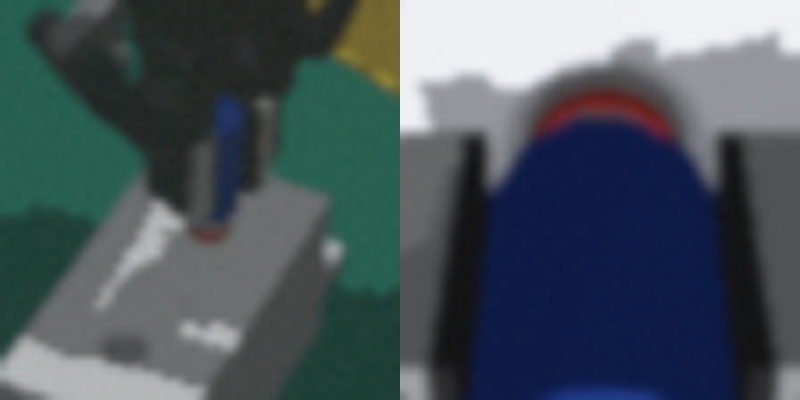

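The red ring is down on the face, and the force rose to 23 N with no further travel, so the pin has bottomed. I'll relieve the push, open and retreat.

Request:
{"fn": "move_arm", "kwargs": {"deltas": [[[0,0,0],[0,0,0.02],1],[[0,0,0],[0,0,0.03],0.5],[[0,0,0],[0,0,0.03],0],[[0,0,0],[0,0,0.03],-0.5],[[0,0,0],[0,0,0.03],-0.5],[[0,0,0],[0,0,0.03],-0.5],[[0,0,0],[0,0,0.03],-0.5]]}}

```text
time: 14.72
tool_pos: [0.5828, 0.1847, 0.0742]
tcp_rot: [-0.356, -3.121, 0.0]
wrist_force: [-0.6, 0.2, -0.5]
width: 0.752
```

Request:
{"fn": "move_arm", "kwargs": {"deltas": [[[0,0,0],[0,0,0.2],-0.5],[[0,0,0],[0,0,0.6],-0.5],[[0,0,0],[0,0,1],-0.5],[[0,0,0],[0,0,1],-0.5]]}}

```text
time: 15.22
tool_pos: [0.5864, 0.1857, 0.181]
tcp_rot: [0.354, 3.112, 0.006]
wrist_force: [-0.4, 0.1, 0.1]
width: 0.749
```

Request:
{"fn": "move_arm", "kwargs": {"deltas": [[[0,0,0],[-0.4,0.4,0.3],-0.5],[[0,0,0],[-0.7,0.9,0.3],-0.5],[[0,0,0],[-0.7,0.9,0.3],-0.5],[[0,0,0],[-0.7,0.9,0.3],-0.5]]}}

```text
time: 15.72
tool_pos: [0.5125, 0.2745, 0.2041]
tcp_rot: [-0.354, -3.122, 0.001]
wrist_force: [-0.3, -0.2, 0.3]
width: 0.75
```

```bash
python3 - <<'E'
from h import *
s=status.read_state();print(s['time'],np.round(s['tool_pos'],4),s['width'],np.round(s['wrist_force'],1))
c=camera_info('scene');im,d=read_camera('scene');t,_=read_camera('top')
u,v=proj(c,(.584,.185,.07)).astype(int)
a=cv2.resize(im[v-24:v+24,u-24:u+24],(400,400),interpolation=cv2.INTER_CUBIC)
save('h6',np.hstack([a,cv2.resize(im[100:400,150:450],(400,400))]))
m=cv2.inRange(cv2.cvtColor(im,cv2.COLOR_RGB2HSV),(100,110,40),(130,255,255));k=np.zeros_like(m);k[v-35:v+20,u-20:u+20]=m[v-35:v+20,u-20:u+20]
y,x=np.nonzero(k);print('blue',x.min(),x.max(),y.min(),y.max(),'pred handle top centre home',proj(c,(.584,.185,.11)),'handle bottom',proj(c,(.584,.185,.07)))
t0=np.load('top.npz')['im'];df=cv2.absdiff(t,t0).max(2)
for n,(x0,y0,x1,y1) in dict(tape=(240,115,280,155),driver=(340,112,368,190),nozzle=(358,280,380,300),bigpin=(440,155,475,182)).items():print(n,(df[y0:y1,x0:x1]>50).sum())
E
```

```text
15.725 [0.5125 0.2745 0.2041] 0.7503511177393887 [-0.3 -0.2  0.3]
blue 344 352 166 183 pred handle top centre home [348.37604793 169.34966234] handle bottom [347.71936738 182.58348226]
tape 0
driver 0
nozzle 0
bigpin 0
```

View pics/h6.png

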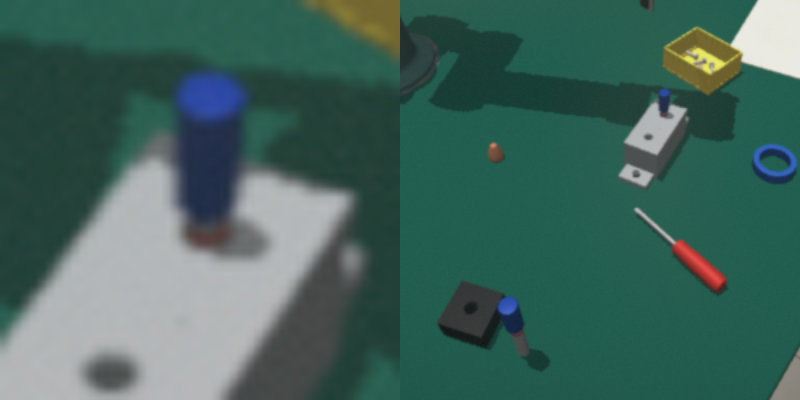

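The released pin stands in the left socket with its ring on the face. Its handle top is at row 169.4, against 169.35 predicted for fully home. I'm handing it in.

```bash
python3 -c "
from workcell import order
print(order.finish_job())"
```

```text
the job is handed in; nothing more can be done
None
```

The smaller pin from the stand is fully home in the left (+y) socket, released, and the job is handed in at about 16 s. Wrist-camera depth showed the left socket about 52 mm deep and the right about 38 mm, so I went straight to the left and never tried the right.

- **Bottomed:** the force rose to 23 N with no further travel, and the red ring sits on the block's face. After release, the handle top was within about 0.1 px of its predicted height for fully home, and the gripper touched nothing.
- **Bystanders:** the tape, screwdriver, nozzle and larger pin showed no change in the top view. The bin (fixed) I checked only by eye.
- **Disagreed:** the seal's 4–9 N drag hardly showed in the wrist force between moves. A side force of up to about 10 N built up while pressing and was gone after release.

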